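# Free the balm tub from the polish tins and latch it in its holder

## Robot

A 6-joint arm with a two-finger parallel gripper is mounted at the origin on the work surface. World frame = base frame: x ahead of the robot, y to its left, z up, the work surface at z = 0. Lengths are in mm, angles in rad, forces in N, time in s.
With the tool pointing down it reaches from about 350 to 875 mm from the base axis. Payload 15.5 kg.
Tool frame: the origin (TCP) lies between the finger pads; the fingertips stand robot.tips_ahead ahead of it and the grasp point (between the pads) lies 11 mm behind it (robot.tips_ahead is the distance from the TCP to the fingertips, in mm); z points along the fingers, y is the line along which they close (so a half turn about z gives the same grasp; the last joint's range is limited). The gripper opens to 85 mm and grips with 20 to 120 N. Pads are 22 mm wide; open, the fingers measure 114 mm over their backs; the gripper's body (76 mm by 85 mm) begins 54 mm behind the grasp point. The pads swing forward as they close: fully open they stand 13 mm farther back than shut.
Start: joints at [-1.268, 0.494, 1.345, -0, 1.302, -0.096], TCP at [242.697, -575.956, 239.277] pointing down, gripper open.
Joint ranges: [-2.91, 2.91], [-0.82, 2.16], [0.22, 2.67], [-1.22, 4.37], [0.12, 2.79], [-3.08, 3.08]. Speed limits (rad/s): [1.89, 1.89, 2.57, 3.01, 3.01, 3.01].

## Interface

Orientations are given as a rotation vector (axis times angle).
In Python, from cell import robot gives the robot as it stands. Calls block until the motion is done:
- robot.reach(position, orientation): joint-space move of the TCP to a pose.
- robot.servo_line(position, frame=None, speed=150): straight line of the TCP; frame=None keeps the orientation; speed is the mean speed in mm/s.
- robot.move_joints(angles): joint-space move.
- robot.open() and robot.close(): open the fingers fully, or close them until they stop; the grip force is fixed at half the most.
- robot.hold(seconds).
- robot.solve_ik(position, orientation): joint angles nearest the present ones, or None.
- robot.sense(): the state.
- robot.get_image(name): name is "side" or "top"; returns a dict with "pixels" (480x640x3 uint8, red, green, blue), "intrinsics" (3x3 intrinsics, pixels), "dist" ([k1, k2, p1, p2, k3] as OpenCV has them; the pictures are not rectified), "R" (3x3) and "t" (3): a world point X has camera coordinates R X + t. Camera axes: x right, y down, z forward; pixel columns grow to the right and rows downward; lengths in mm; the calibration is good to about 2 mm. A picture is of the moment at which its call begins. There is no depth.
A pose or a line that the arm cannot do raises robot.IKError and nothing moves.
- robot.hand_in(): hands the job in; it is judged then, once.
The state is a dict: "time": time; "joint_pos": joint angles; "joint_vel": joint speeds; "tau": joint torques, N m; "position": TCP position; "ee_rot": TCP orientation; "contact_force": force on the tool from outside, world axes, zero at the start; "moment": the same for the moment, N m; "width": finger opening in mm; "grasp_force": force on a finger pad.
Only numpy, scipy, OpenCV 4.12 (cv2) and the standard library are available. Lean on these libraries where they do the work, as an engineer would, in place of code of your own. Each camera call takes 0.05 s, during which the arm holds its last target. There are 200 camera calls.

## Task

The big balm tub stands in a nest of low polish tins, touching them. Push it clear of the tins without shifting any of them, then keep sliding it on the bench, never lifting or tipping it, into the mouth of the wooden holder and on past the sprung catch until it is fully home against the stop and the catch has sprung back out behind it. Go gently: the tub's thin wall dents if it is pushed at more than about 20 N.

Things in the scene. Friction and masses are not known exactly. Their poses are not given: they have to be found in the camera images.
- tub: The balm tub: a closed plain-aluminium round drum, 90 mm across, 55 mm high, straight wall, about 0.35 kg, too wide for the gripper. Origin at the centre of its underside, z up. Loose on the bench, in contact (within 0.5 mm) with four tins that stand round half of its side; the half away from the tins is open. Its wall dents above 20 N.
- tin_a: One of the four equal low round steel polish tins beside the tub, 70 mm across and 20 mm high, about 0.12 kg, loose on the bench; neighbouring tins touch or nearly touch. Origin at the centre of its underside, z up.
- tin_b: One of the four equal low round steel polish tins beside the tub, 70 mm across and 20 mm high, about 0.12 kg, loose on the bench; neighbouring tins touch or nearly touch. Origin at the centre of its underside, z up.
- tin_c: One of the four equal low round steel polish tins beside the tub, 70 mm across and 20 mm high, about 0.12 kg, loose on the bench; neighbouring tins touch or nearly touch. Origin at the centre of its underside, z up.
- tin_d: One of the four equal low round steel polish tins beside the tub, 70 mm across and 20 mm high, about 0.12 kg, loose on the bench; neighbouring tins touch or nearly touch. Origin at the centre of its underside, z up.
- holder: The tub holder, fixed: two parallel wooden rails 93 mm apart, 200 mm long, no floor. Origin on the bench at the middle of the mouth, where the straight rails begin; +x runs inward along the channel's middle, +y to the left looking inward, z up. Left rail 16 mm high, right one 40 mm. Splayed lips (16 and 30 mm high) reach out to x = -36 mm, opening to about 133 mm.
- inner_end (a point): Point on the bench in the middle of the channel at the holder's inner end, 200 mm inside the mouth; axes as the holder's. An upright stop block, 88 mm wide and 44 mm high, rigidly clamped, stands across the channel with its face 54 to 70 mm mouthward of this point. Its setting differs each time and is not measured: it must be felt (or seen).
- seat (a point): Point on the bench in the middle of the channel, 93 mm inside the mouth: the average place of the tub's centre when it is home (bearing on the stop); the real one lies within 8 mm of it along the channel, as the stop is set. Axes as the holder's.
- catch (a joint): Sprung catch: upright 12 mm steel pin, 20 to 42 mm above the bench, over the left rail, 74 mm mouthward of the stop's face. Value in m: 0 = fully out (tip 36 mm left of the channel's middle); it grows to 7-10 mm as the tub's middle passes, and is back under 2 mm only when the tub is home. Pushing the tub past it takes about 4 to 10 N; then the push eases to 1-3 N until the rigid stop.
Not all that is in view belongs to the job. Leave any orange or pink look-alike of the part that bears catch alone.

How it is judged:
By the outcome, as a careful person would: the job done as asked, in the order asked, and still so for the second after the job is handed in, with the robot touching nothing.
It also fails if it takes over 58 s, if anything falls off the work surface, if the arm or the gripper's body presses on something with over 40 N, if the wrist force passes 120 N, or if a joint passes its speed limit or range.

## Working session

There is one attempt and no reset: what is moved stays moved. The work goes in short steps, each a Python script; the robot and the scene stay as the last script left them, time stands still between calls to the robot, and variables do not carry over. Pictures are saved under pics/ and viewed, at most 10 in all, crops included, and the job is handed in when it is done.

```bash
ls; mkdir -p pics; python3 - <<'E'
from cell import robot
import cv2,numpy as np
for n in("top","side"):
    i=robot.get_image(n); cv2.imwrite(f"pics/{n}0.png",i["pixels"][:,:,::-1]); 
    print(n,i["intrinsics"],i["dist"],i["R"],i["t"],-np.array(i["R"]).T@i["t"])
print(robot.sense(),robot.tips_ahead)
E
```

```text
pics
top [[458.3558224    0.         314.83440571]
 [  0.         458.3558224  234.88366191]
 [  0.           0.           1.        ]] [-0.09739601  0.          0.          0.          0.        ] [[-0.02678345 -0.99948899 -0.01744699]
 [-0.99872561  0.02750169 -0.04231806]
 [ 0.04277626  0.01629133 -0.99895184]] [ 34.86587829 461.44346069 786.26149481] [428.15590609   9.34833717 805.57306545]
side [[578.07452325   0.         322.81301924]
 [  0.         578.07452325 242.8974108 ]
 [  0.           0.           1.        ]] [-0.12429904  0.          0.          0.          0.        ] [[-0.99798654 -0.06193387  0.01367686]
 [-0.05466976  0.73064535 -0.68056491]
 [ 0.03215709 -0.67994233 -0.73256013]] [ 489.13917424   64.500614   1144.52843465] [454.8758466  761.38053843 875.6428716 ]
{'time': 0.1, 'joint_pos': array([-1.26752010e+00,  4.94108019e-01,  1.34605096e+00,  1.67574837e-05,
        1.30247559e+00, -9.55313910e-02]), 'joint_vel': array([ 1.96954500e-05, -8.87414581e-04, -2.18144556e-03,  2.92109322e-03,
        1.11631361e-03, -1.28136184e-04]), 'tau': array([-1.68790643e-04, -8.83594394e+01, -3.84561574e+01, -2.69141731e-05,
        5.25848125e-03,  1.99465882e-05]), 'position': array([ 242.60054503, -575.6724929 ,  238.77413984]), 'ee_rot': array([-3.07832550e+00, -6.22089894e-01,  1.44407113e-04]), 'contact_force': array([ 0.34877407, -0.22067003, -0.50836473]), 'moment': array([ 0.02439706, -0.01863292, -0.00567714]), 'grasp_force': 0.0, 'width': 85.66021379560533} 8.0
```

View pics/top0.png

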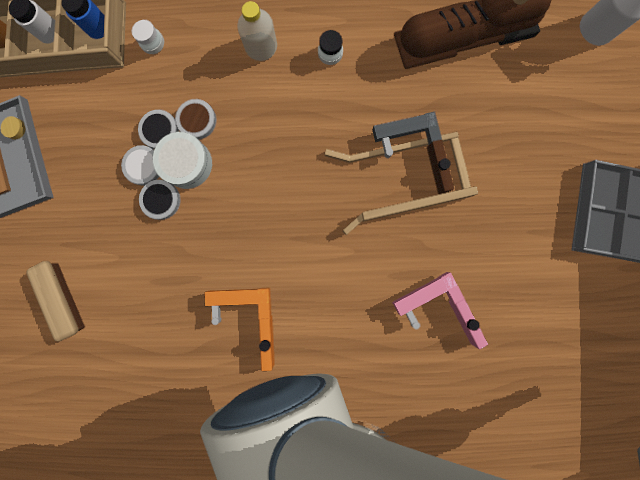

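View pics/side0.png

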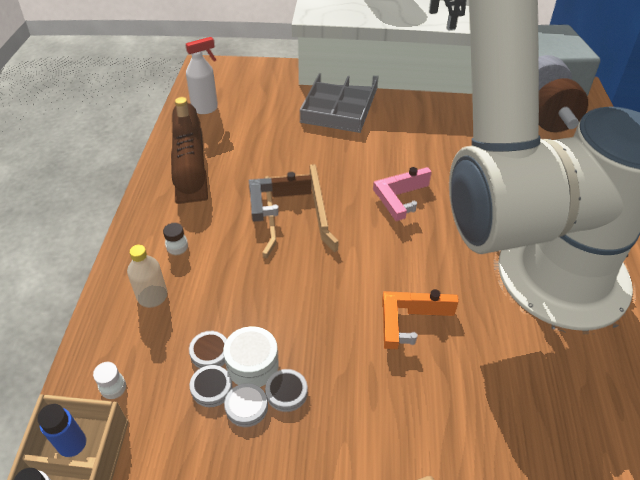

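The top view shows the tub at about (180,160), tins at (195,118), (157,127), (140,164) and (158,200), and the holder mouth on its left side with lip ends at (327,153) and (347,232). In the side view the tub is at (250,352) and the grey catch bracket is at (258,195). I'll zoom in and measure next.

```bash
cat > vis.py <<'E'
import cv2,numpy as np
from cell import robot
def ray(i,uv,z):
    K,d=np.array(i["intrinsics"]),np.array(i["dist"]);R=np.array(i["R"]);t=np.array(i["t"])
    p=cv2.undistortPoints(np.float64(uv).reshape(-1,1,2),K,d).reshape(-1,2)
    D=np.c_[p,np.ones(len(p))]@R; c=-R.T@t
    return (c+D*((z-c[2])/D[:,2])[:,None])[:,:2]
def proj(i,X):
    X=np.float64(X).reshape(-1,3)
    return cv2.projectPoints(X,cv2.Rodrigues(np.array(i["R"]))[0],np.array(i["t"]),np.array(i["intrinsics"]),np.array(i["dist"]))[0].reshape(-1,2)
def circ(xy):
    A=np.c_[2*xy,np.ones(len(xy))]; s=np.linalg.lstsq(A,(xy**2).sum(1),rcond=None)[0]
    return s[:2],np.sqrt(s[2]+s[:2]@s[:2])
E
python3 - <<'E'
from vis import *
i=robot.get_image("top"); p=i["pixels"][:,:,::-1]
j=robot.get_image("side"); q=j["pixels"][:,:,::-1]
a=cv2.resize(p[100:250,310:490],None,fx=4,fy=4,interpolation=cv2.INTER_CUBIC)
b=cv2.resize(p[85:230,110:225],None,fx=4,fy=4,interpolation=cv2.INTER_CUBIC)
c=cv2.resize(q[150:270,235:355],None,fx=5,fy=5,interpolation=cv2.INTER_CUBIC)
for n,x in(("a",a),("b",b),("c",c)): cv2.imwrite(f"pics/z{n}.png",x)
# HSV sample along tub row/columns
h=cv2.cvtColor(np.ascontiguousarray(p),cv2.COLOR_BGR2HSV)
for u in range(110,226,3): print(u,h[160,u],end=' ')
E
```

```text
110 [ 14 142 147] 113 [ 14 138 148] 116 [ 14 141 148] 119 [ 13 145 134] 122 [  0   5 150] 125 [  0   2 162] 128 [ 15   8 203] 131 [ 13   9 204] 134 [ 18   6 204] 137 [ 15   7 205] 140 [ 10   7 205] 143 [ 12   7 172] 146 [  6   8 155] 149 [ 15  10 155] 152 [ 18   8 160] 155 [ 48   7 195] 158 [ 39   9 198] 161 [ 23  15 199] 164 [ 20  15 199] 167 [ 18  17 198] 170 [ 21  13 196] 173 [ 21  17 200] 176 [ 18  17 198] 179 [ 20  15 198] 182 [ 18  15 198] 185 [ 20  16 196] 188 [ 23  16 194] 191 [ 19  14 199] 194 [ 20  15 198] 197 [ 34  10 198] 200 [ 48   6 203] 203 [ 50   7 206] 206 [ 36   9 146] 209 [ 42   9 148] 212 [ 13 116 154] 215 [ 14 141 152] 218 [ 14 137 155] 221 [ 14 141 152] 224 [ 15 143 153]
```

View pics/za.png

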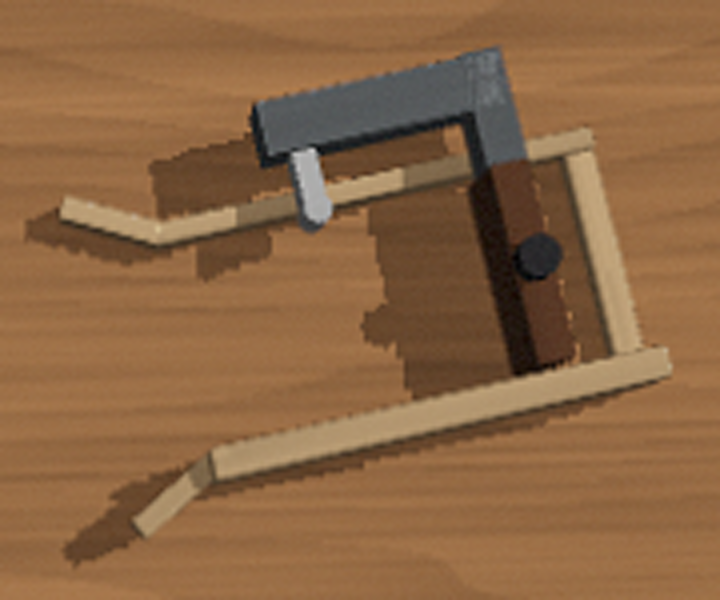

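View pics/zb.png

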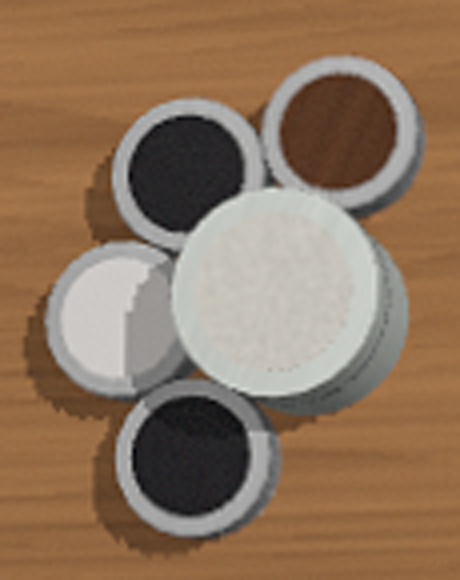

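View pics/zc.png

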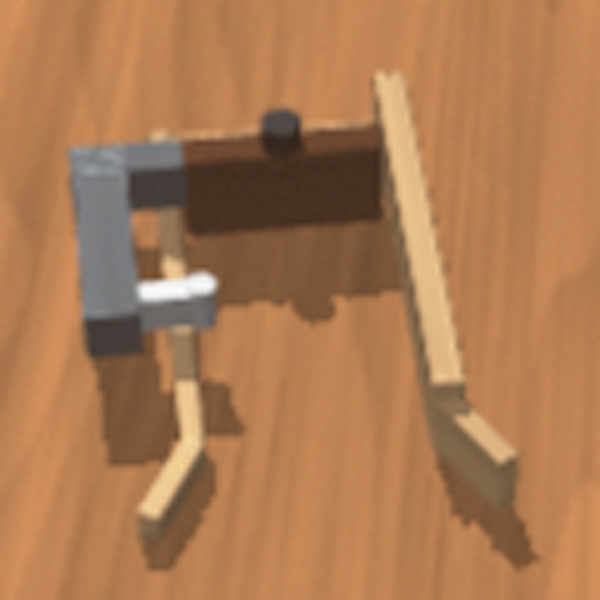

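The holder zoom gives these crop pixels: left rail mouth corner about (158,240) and end (592,148), right rail inner edge (213,452) to (668,348), stop face top edge (492,168) to (540,365). The tub-nest zoom gives the tub top centre at (276,292), and tin centres at (342,133), (190,173), (122,318) and (195,458). The side zoom shows the stop face clear and the catch pin out.

```bash
python3 - <<'E'
from vis import *
i=robot.get_image("top"); j=robot.get_image("side")
ca=lambda x,y:(310+(x+.5)/4-.5,100+(y+.5)/4-.5)
cb=lambda x,y:(110+(x+.5)/4-.5,85+(y+.5)/4-.5)
cs=lambda x,y:(235+(x+.5)/5-.5,150+(y+.5)/5-.5)
T=ray(i,[cb(276,292)],55)[0]
t=ray(i,[cb(342,133),cb(190,173),cb(122,318),cb(195,458)],20)
print("tub",T,"tins",t.round(1).tolist())
print("dist",np.linalg.norm(t-T,axis=1),"nb",np.linalg.norm(np.diff(t,axis=0),axis=1),"ang",np.degrees(np.arctan2(*(t-T).T[::-1])))
L=ray(i,[ca(158,240),ca(592,148)],16); Rr=ray(i,[ca(213,452),ca(668,348)],40)
S=ray(i,[ca(492,168),ca(540,365)],44)
Ls=ray(j,[cs(205,440)],16);Rs=ray(j,[cs(430,385),cs(378,75)],40); Ss=ray(j,[cs(188,157),cs(382,148)],44)
for n,v in zip("L R S Ls Rs Ss".split(),(L,Rr,S,Ls,Rs,Ss)): print(n,v.round(1).tolist(), np.linalg.norm(v[0]-v[-1]))
d=(L[1]-L[0])/np.linalg.norm(L[1]-L[0])+(Rr[1]-Rr[0])/np.linalg.norm(Rr[1]-Rr[0]); d/=np.linalg.norm(d); n=np.array([-d[1],d[0]])
m=(L[0]+Rr[0])/2; print("axis",d,np.degrees(np.arctan2(d[1],d[0])),"mouth",m,"gap",(L-Rr)@n,"stop depth",(S-m)@d,(Ss-m)@d,"tub in holder",(T-m)@d,(T-m)@n)
# tub contour in side view check
print("side tub base/top proj",proj(j,[[*T,55],[*T,0]]),proj(i,[*T,0]))
E
```

```text
tub [596.42049346 246.82277569] tins [[674.4, 228.0], [659.5, 296.9], [595.6, 327.8], [532.1, 294.8]]
dist [80.22670504 80.5746378  81.01117251 80.23017656] nb [70.47962721 71.04843407 71.5785097 ] ang [-13.54878775  38.44190754  90.60986784 143.31587543]
L [[591.3, -40.9], [627.7, -233.1]] 195.56403332756878
R [[496.0, -59.6], [535.1, -254.1]] 198.35514821428524
S [[612.8, -181.3], [528.6, -197.8]] 85.82347722155835
Ls [[589.9, -44.1]] 0.0
Rs [[498.8, -58.9], [535.0, -253.4]] 197.86796714800303
Ss [[613.0, -186.3], [529.0, -198.7]] 84.89885686366128
axis [ 0.19151235 -0.9814902 ] -78.95894367400719 mouth [543.67378134 -50.26305552] gap [97.12240929 94.8968509 ] stop depth [141.82933802 141.89643907] [146.8241721  142.87650954] tub in holder -281.485186279173 108.66598662698985
side tub base/top proj [[250.29633366 347.99349572]
 [252.89143937 365.16907018]] [[188.11803649 164.00140876]]
```

```bash
cat > mv.py <<'E'
from vis import *
from scipy.spatial.transform import Rotation as Ro
M=np.array([543.7,-50.3]); AX=np.radians(-79.)
D=np.array([np.cos(AX),np.sin(AX)]); N=np.array([-D[1],D[0]])
def ori(a,flip=False):
    a=a+np.pi*flip; x=np.array([np.cos(a),np.sin(a),0]); z=np.array([0,0,-1.])
    return Ro.from_matrix(np.c_[x,np.cross(z,x),z]).as_rotvec()
def best(p,a):
    q0=robot.sense()["joint_pos"]; c=[]
    for f in(0,1):
        q=robot.solve_ik(p,ori(a,f))
        if q is not None: c.append((abs(np.array(q)-q0).max(),f))
    return ori(a,min(c)[1])
def F(a,base):
    f=np.array(robot.sense()["contact_force"])-base
    return -f[:2]@[np.cos(a),np.sin(a)],f
E
python3 - <<'E'
from mv import *
a=np.radians(-115); p=np.array([np.cos(a),np.sin(a)]); T=np.array([596.4,246.8])
s=T-p*(45+11+12); 
o=best([*s,200],a); robot.reach([*s,230],o)
robot.close(); print(robot.sense()["time"],robot.tips_ahead,robot.sense()["width"])
robot.servo_line([*s,8+27],speed=120); robot.hold(.3)
r=robot.sense(); print(r["time"],r["position"],s,r["contact_force"],r["joint_pos"])
i=robot.get_image("top"); j=robot.get_image("side")
x=np.hstack([cv2.resize(i["pixels"][80:240,100:260],(400,400)),cv2.resize(j["pixels"][280:440,170:330],(400,400))])
cv2.imwrite("pics/pre.png",x[:,:,::-1])
E
```

```text
4.425 8.0 -0.12280648232447178
6.5 [625.19226024 308.46331027  35.17543827] [625.1380418  308.42892952] [-0.18337022  0.16847225  0.28687506] [ 3.72762051e-01  8.11086908e-01  1.32377825e+00 -3.13512766e-05
  1.00649528e+00  8.09084739e-01]
```

View pics/pre.png

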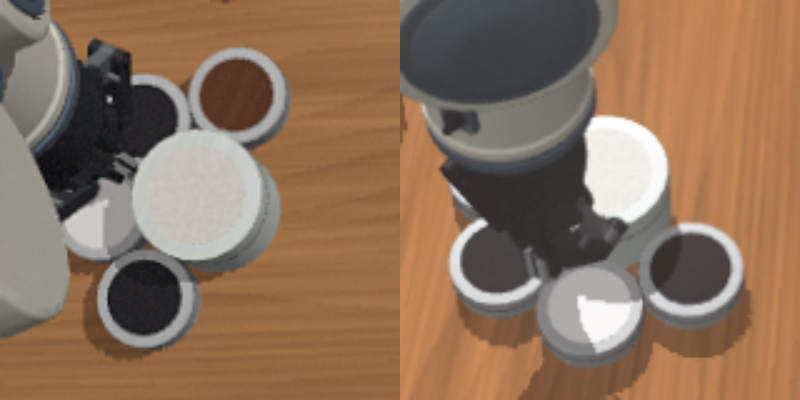

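The closed fingers stand just above the tins and behind the tub, at about (130,165) in the left panel, and nothing has moved. I'll push the tub out at -115° with force watched.

```bash
python3 - <<'E'
from mv import *
a=np.radians(-115); p=np.array([np.cos(a),np.sin(a)]); T=np.array([596.4,246.8])
base=np.array(robot.sense()["contact_force"]); s=T-p*56
# travel until lateral offset from channel axis is zero
L=((M-T)@N)/(p@N); print("L",L,"end",T+p*L,"along",(T+p*L-M)@D)
log=[]
for k in list(np.arange(-9,10,3.))+list(np.arange(20,L-10,15))+[L]:
    robot.servo_line([*(s+p*k),35],speed=15 if k<12 else 45)
    f,v=F(a,base); log.append((round(k,1),round(f,1),round(robot.sense()["time"],2)))
    if f>12: print("STOP",v); break
print(log)
robot.servo_line([*(s+p*(k-30)),35],speed=120)
i=robot.get_image("top"); j=robot.get_image("side")
x=np.hstack([cv2.resize(i["pixels"][80:280,90:290],(400,400)),cv2.resize(j["pixels"][220:440,160:380],(400,400))])
cv2.imwrite("pics/out.png",x[:,:,::-1]); print(robot.sense()["time"])
E
```

```text
L 184.45700138137286 end [518.44510271  79.62518327] along -132.35695329698325
[(np.float64(-9.0), np.float64(-0.6), 6.95), (np.float64(-6.0), np.float64(-0.5), 7.3), (np.float64(-3.0), np.float64(0.2), 7.65), (np.float64(0.0), np.float64(-0.8), 8.0), (np.float64(3.0), np.float64(-0.6), 8.35), (np.float64(6.0), np.float64(-0.2), 8.7), (np.float64(9.0), np.float64(0.4), 9.05), (np.float64(20.0), np.float64(0.2), 9.44), (np.float64(35.0), np.float64(-1.0), 9.93), (np.float64(50.0), np.float64(-0.3), 10.41), (np.float64(65.0), np.float64(-0.2), 10.89), (np.float64(80.0), np.float64(-0.3), 11.38), (np.float64(95.0), np.float64(0.3), 11.86), (np.float64(110.0), np.float64(-0.2), 12.34), (np.float64(125.0), np.float64(-0.3), 12.82), (np.float64(140.0), np.float64(-1.1), 13.31), (np.float64(155.0), np.float64(0.7), 13.79), (np.float64(170.0), np.float64(0.5), 14.28), (np.float64(184.5), np.float64(-0.2), 14.75)]
15.25
```

View pics/out.png

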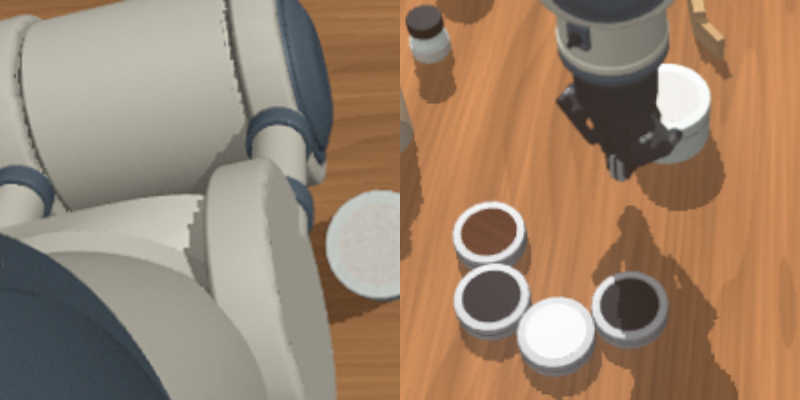

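The tub is out of the nest and the four tins are unchanged in the side panel. The tub centre is near (280,202) in the full top image. Next I'll swing the tool round to the channel direction and measure the tub.

```bash
python3 - <<'E'
from mv import *
T=np.array([518.4,79.6]); r=robot.sense(); q=r["position"]
robot.servo_line([q[0],q[1],90],speed=150)
s=T-D*85
robot.reach([*s,90],best([*s,90],AX))
for n,z in(("top",55),("side",55)):
    i=robot.get_image(n); h=cv2.cvtColor(i["pixels"],cv2.COLOR_RGB2HSV)
    c=proj(i,[*T,55])[0]
    m=((h[...,1]<25)&(h[...,2]>180)).astype(np.uint8); y,x=np.mgrid[:480,:640]
    m[(x-c[0])**2+(y-c[1])**2>45**2]=0
    k=max(cv2.findContours(m,0,1)[0],key=cv2.contourArea)[:,0]
    w=ray(i,k,z); cc,rr=circ(w); print(n,c,len(k),cc,rr,cv2.boundingRect(k),(cc-M)@D,(cc-M)@N)
    u,v=np.int32(c); u=max(u,75);v=max(v,75)
    cv2.imwrite(f"pics/m{n}.png",cv2.resize(i["pixels"][v-75:v+75,u-75:u+75],(400,400))[:,:,::-1])
cv2.imwrite("pics/m.png",np.hstack([cv2.imread("pics/mtop.png"),cv2.imread("pics/mside.png")]))
print(robot.sense()["time"],robot.sense()["position"])
E
```

```text
top [278.721109   200.65272345] 149 [517.01695163  78.09686307] 42.761597892684534 (254, 176, 53, 52) -131.12921671037486 -1.6935291641387193
side [305.26700171 273.70979607] 9 [508.47584467  93.4702155 ] 3.3598366143414053 (309, 278, 2, 5) -147.84983739923445 -7.144337996721374
16.5167 [502.70331993 162.96387266  89.64146662]
```

View pics/m.png

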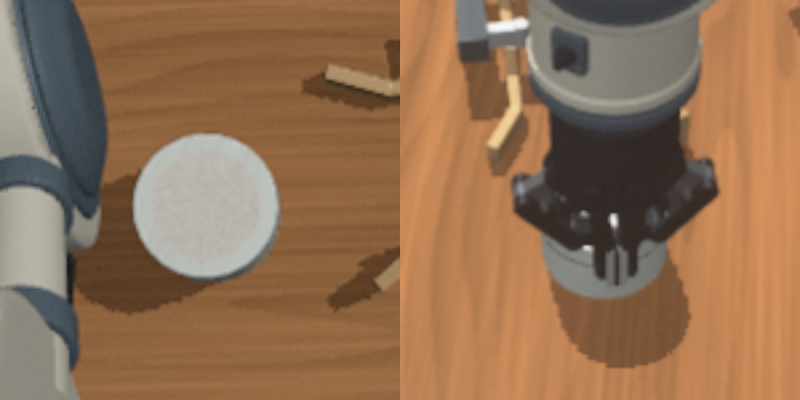

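The tub shows clean in the top view at full-image (279,201), which is 131 mm before the mouth and 1.7 mm right of the axis. The finger knuckles stick out sideways, so I'll check the height of the catch bracket before going in.

```bash
python3 - <<'E'
from mv import *
i=robot.get_image("top"); j=robot.get_image("side")
ca=lambda x,y:(310+(x+.5)/4-.5,100+(y+.5)/4-.5)
cs=lambda x,y:(235+(x+.5)/5-.5,150+(y+.5)/5-.5)
def tri(a,b):
    P=[];u=[]
    for c,q in((i,a),(j,b)):
        P.append(np.c_[np.array(c["R"]),np.array(c["t"])]); u.append(cv2.undistortPoints(np.float64([[q]]),np.array(c["intrinsics"]),np.array(c["dist"])).reshape(2,1))
    X=cv2.triangulatePoints(*P,*u)[:,0]; return X[:3]/X[3]
for n,a,b in(("inner end",(270,151),(141,317)),("outer end",(256,103),(86,318)),("outer far",(498,47),(72,150)),("knob",(541,250),(281,115)),("pin tip",(314,212),(210,278)),("rail R check z40",(213,465),(430,385))):
    X=tri(ca(*a),cs(*b)); print(n,X.round(1),"along",((X[:2]-M)@D).round(1),"lat",((X[:2]-M)@N).round(1))
E
```

```text
inner end [621.6 -87.8  41.9] along 51.7 lat 69.4
outer end [642.7 -82.4  44.7] along 50.3 lat 91.0
outer far [ 664.4 -186.2   45.1] along 156.4 lat 92.5
knob [ 573.1 -195.1   63.2] along 147.8 lat 1.2
pin tip [ 593.8 -104.1   50.4] along 62.4 lat 38.9
rail R check z40 [494.8 -59.7  38.7] along -0.1 lat -49.8
```

```bash
python3 - <<'E'
from mv import *
P=lambda k,z=22:[*(M+D*(k-56)-N*1.0),z]   # tool pose for tub centre at k along channel
robot.servo_line(P(-131-25,60),speed=120); robot.servo_line(P(-131-25),speed=80); robot.hold(.2)
base=np.array(robot.sense()["contact_force"]); log=[]
def step(k,v,lim):
    robot.servo_line(P(k),speed=v); f,w=F(AX,base); q=(np.array(robot.sense()["position"][:2])-M)@D+56
    log.append((float(k),round(float(q),1),w.round(1).tolist(),round(float(f),1))); return f<lim
ok=step(-135,40,12)
for k,v in [(k,15) for k in range(-132,-120,6)]+[(k,50) for k in range(-110,-34,15)]+[(k,25) for k in range(-30,21,5)]:
    ok=ok and step(k,v,12)
    if not ok: break
home=False
for k in np.arange(22,83,2.):
    ok=ok and step(k,15,15)
    if not ok: break
print(ok,robot.sense()["time"])
for l in log: print(l)
E
```

```text
True 34.7667
(-135.0, -134.9, [-0.9, -0.0, 0.7], 0.1)
(-132.0, -132.0, [0.5, 1.3, 0.1], 1.2)
(-126.0, -125.8, [-0.7, 0.9, -1.7], 1.0)
(-110.0, -109.6, [-1.3, 0.6, 0.4], 0.9)
(-95.0, -94.6, [-1.0, 0.3, 0.7], 0.5)
(-80.0, -79.7, [-0.5, 1.2, -1.1], 1.3)
(-65.0, -64.6, [-0.9, 0.7, -0.8], 0.9)
(-50.0, -49.6, [-0.9, 1.2, -0.3], 1.3)
(-35.0, -34.6, [0.0, 0.5, -0.8], 0.5)
(-30.0, -29.9, [-0.8, 0.7, 0.1], 0.9)
(-25.0, -24.8, [0.2, 0.1, -0.3], 0.0)
(-20.0, -19.8, [-0.5, -0.1, -0.1], 0.0)
(-15.0, -14.8, [-0.7, 0.4, -0.4], 0.6)
(-10.0, -9.8, [-0.9, -0.8, -0.4], -0.6)
(-5.0, -4.8, [-0.5, 0.2, -0.7], 0.3)
(0.0, 0.2, [-1.5, 0.5, 0.2], 0.8)
(5.0, 5.2, [-1.7, 0.7, -0.8], 1.0)
(10.0, 10.2, [-1.1, -0.9, 0.4], -0.7)
(15.0, 15.2, [-0.3, 1.2, -0.3], 1.2)
(20.0, 20.2, [-0.6, 0.6, -0.3], 0.7)
(22.0, 22.1, [-0.5, 0.2, -0.1], 0.3)
(24.0, 24.1, [-0.2, 1.3, -1.2], 1.3)
(26.0, 26.1, [-1.4, 0.8, -0.6], 1.0)
(28.0, 28.2, [-1.4, 0.8, -0.1], 1.1)
(30.0, 30.1, [-0.5, 0.1, -0.4], 0.2)
(32.0, 32.1, [-0.7, -0.0, 0.2], 0.1)
(34.0, 34.1, [-0.7, 1.1, -0.5], 1.2)
(36.0, 36.1, [-1.0, 0.6, -0.8], 0.8)
(38.0, 37.8, [-3.0, 3.7, -0.5], 4.2)
(40.0, 40.0, [-3.7, 3.4, -0.4], 4.1)
(42.0, 42.0, [-3.0, 1.8, -0.2], 2.3)
(44.0, 44.0, [-1.7, 4.0, -0.6], 4.2)
(46.0, 46.0, [-2.6, 3.7, -0.4], 4.1)
(48.0, 48.0, [-2.6, 3.5, -0.1], 3.9)
(50.0, 50.0, [-2.5, 4.1, -0.4], 4.5)
(52.0, 52.0, [-3.2, 1.6, -0.4], 2.2)
(54.0, 54.2, [-1.4, 1.6, -0.1], 1.8)
(56.0, 56.0, [-0.7, 6.0, 0.4], 6.1)
(58.0, 57.9, [-0.7, 5.5, 0.5], 5.6)
(60.0, 60.1, [-0.9, 3.5, -0.0], 3.6)
(62.0, 62.1, [-1.3, 2.8, 0.5], 3.0)
(64.0, 64.0, [-1.3, 3.0, 0.5], 3.2)
(66.0, 66.0, [-0.0, 3.0, 0.2], 3.0)
(68.0, 68.0, [-0.5, 4.0, 1.0], 4.1)
(70.0, 70.0, [-0.4, 3.6, 0.2], 3.6)
(72.0, 72.0, [-0.2, 4.1, 0.7], 4.1)
(74.0, 74.0, [-0.2, 3.3, 0.6], 3.3)
(76.0, 76.1, [-0.8, 3.1, 0.1], 3.2)
(78.0, 78.1, [-0.6, 1.4, -0.8], 1.5)
(80.0, 80.2, [-0.2, 2.3, 0.6], 2.3)
(82.0, 82.2, [-1.7, 2.0, -0.2], 2.3)
```

```bash
python3 - <<'E'
from mv import *
P=lambda k,z=22:[*(M+D*(k-56)-N*1.0),z]
# earlier free-motion baseline differs little; use recent tail (about 2 N push) via raw force
log=[]; hit=None
for k in list(np.arange(83,90,1.))+list(np.arange(90.5,105,.5)):
    robot.servo_line(P(k),speed=10)
    s=robot.sense(); f=-np.array(s["contact_force"])[:2]@D; q=(np.array(s["position"][:2])-M)@D+56
    log.append((float(k),round(float(q),2),round(float(f),1)))
    if f>9: hit=k; break
print(hit,robot.sense()["time"]); print(log)
E
```

```text
96.5 39.8167
[(83.0, 83.07, 2.7), (84.0, 84.05, 2.0), (85.0, 85.07, 2.3), (86.0, 86.11, 2.5), (87.0, 87.09, 1.7), (88.0, 88.09, 3.0), (89.0, 89.09, 2.1), (90.5, 90.6, 2.0), (91.0, 91.02, 1.7), (91.5, 91.5, 2.9), (92.0, 92.06, 2.3), (92.5, 92.57, 1.2), (93.0, 93.04, 1.3), (93.5, 93.54, 1.2), (94.0, 94.02, 2.0), (94.5, 94.57, 0.1), (95.0, 95.06, 1.8), (95.5, 95.37, 3.8), (96.0, 95.52, 8.3), (96.5, 95.6, 12.7)]
```

The force rose steeply at the rigid stop to 12.7 N, at the depth I expected. I'll back off gently, lift clear and look.

```bash
python3 - <<'E'
from mv import *
P=lambda k,z=22:[*(M+D*(k-56)-N*1.0),z]
robot.servo_line(P(93),speed=15); robot.servo_line(P(65),speed=60)
robot.servo_line(P(55,200),speed=150); s=robot.sense()["joint_pos"].copy(); s[0]+=0.7; robot.move_joints(s)
i=robot.get_image("top"); j=robot.get_image("side")
h=cv2.cvtColor(i["pixels"],cv2.COLOR_RGB2HSV); c=proj(i,[*(M+D*96),55])[0]; y,x=np.mgrid[:480,:640]
m=((h[...,1]<25)&(h[...,2]>180)&((x-c[0])**2+(y-c[1])**2<35**2)).astype(np.uint8)
k=max(cv2.findContours(m,0,1)[0],key=cv2.contourArea)[:,0]; cc,rr=circ(ray(i,k,55)); print(rr,(cc-M)@D,(cc-M)@N)
x=np.hstack([cv2.resize(i["pixels"][100:250,340:490],(400,400),interpolation=2),cv2.resize(j["pixels"][150:270,235:355],(400,400),interpolation=2)])
cv2.imwrite("pics/fin.png",x[:,:,::-1]); print(robot.sense()["time"],robot.sense()["contact_force"])
E
```

```text
43.15001374382057 95.88137745578398 -1.208844811093904
43.65 [-0.00955306 -0.40613403 -1.05503963]
```

View pics/fin.png

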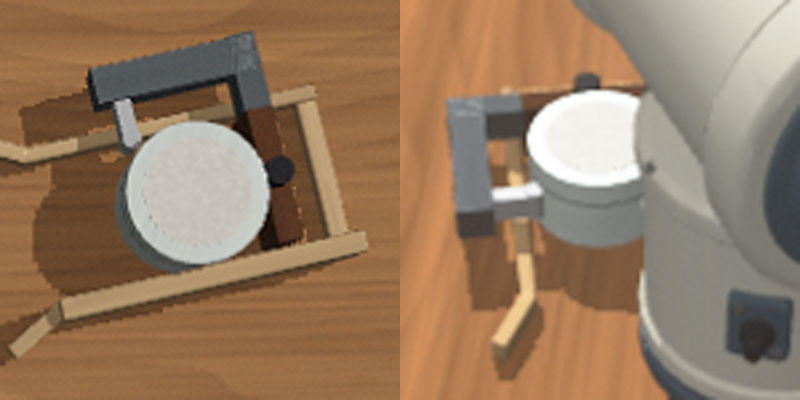

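The picture shows the tub against the stop at (198,195) in the left panel. The catch tip is at about (131,148), where it was originally, so it has sprung back out behind the tub. The robot is clear, so I'm handing in.

```bash
python3 - <<'E'
from cell import robot
print(robot.hand_in())
E
```

```text
the job is handed in; nothing more can be done
None
```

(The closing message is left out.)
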